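Load the bare pedal bodies into the dial's nests

TASK

Load the pin-driving dial: pick out the three bare pedal bodies (the ones without a spindle) from the bench and set each down, without dropping it, in the black nest whose strips have its outline, lying flat on the plate inside the strips with its spine along the nest's scribed line, either way round. Leave the two finished pedals, with spindles, where they lie.

Things in the scene. Friction and masses are not known exactly. Their poses are not given: they have to be found in the camera images.
- body_octagon: Bare teal octagonal pedal body, no spindle, flat on the bench: 108 mm along its bore, 100 mm across, corners cut by 26 mm, 0.2 kg. Open frame: 16 mm high bars, spine (18 mm wide, 20 mm high) along the bore; grip the spine from above, a finger in each window beside it (31 mm wide, clear for 25 mm along the spine either way from the middle). Origin: centre of the underside; x along the spine, z up.
- body_oblong: Bare teal rectangular pedal body, no spindle, flat on the bench: 72 mm along its bore, 92 mm across, 0.13 kg. Open frame: 16 mm high bars, spine (18 mm wide, 20 mm high) along the bore; grip the spine from above, a finger in each window beside it (27 mm wide, 52 mm long). Origin: centre of the underside; x along the spine, z up.
- body_round: Bare teal round pedal body, no spindle, flat on the bench: ring of 100 mm diameter, 82 mm inside, 0.16 kg. Open frame: 16 mm high bars, spine (18 mm wide, 20 mm high) along the bore; grip the spine from above, a finger in each window beside it (30 mm wide). Spine ends stick 10 mm out of the ring. Origin: centre of the underside; x along the spine, z up.
- nest_octagon: Nest of the octagonal pedal: black plate 142 x 134 mm (x, y). On it bright aluminium strips, 7 mm wide, 8 mm high, outline an octagon, about 7 mm clear of the body. Body lies on the plate's top face, 12 mm above the bench. Scribed line and strip gaps mark the bore line. Fixed. Origin: centre of the plate's underside; x along the bore line, z up.
- nest_oblong: Nest of the rectangular  black plate 108 x 130 mm (x, y). On it bright aluminium strips, 7 mm wide, 8 mm high, outline a rectangle, about 7 mm clear of the body. Body lies on the plate's top face, 12 mm above the bench. Scribed line and strip gaps mark the bore line. Fixed. Origin: centre of the plate's underside; x along the bore line, z up.
- nest_round: Nest of the round pedal: black plate 138 x 138 mm. On it bright aluminium strips, 7 mm wide, 8 mm high, outline a circle with 34 mm gaps for the spine ends, about 7 mm clear of the body. Body lies on the plate's top face, 12 mm above the bench. Scribed line and strip gaps mark the bore line. Fixed. Origin: centre of the plate's underside; x along the bore line, z up.
- finished_octagon: Finished octagonal pedal. Same teal and size as the bare octagonal body, but a steel spindle 14 mm thick stands 44 mm out of one end and steel pins are fitted. Lies flat on the bench; leave it there. Origin: centre of the body's underside; the spindle points along -x, z up.
- finished_oblong: Finished rectangular pedal. Same teal and size as the bare rectangular body, but a steel spindle 14 mm thick stands 44 mm out of one end and steel pins are fitted. Lies flat on the bench; leave it there. Origin: centre of the body's underside; the spindle points along -x, z up.

How it is judged:
By the outcome, as a careful person would: the job done as asked, in the order asked, and still so for the second after the job is handed in, with the robot touching nothing.
It also fails if it takes over 90 s, if anything falls off the work surface, if the arm or the gripper's body presses on something with over 40 N, if the wrist force passes 120 N, or if a joint passes its speed limit or range.

ROBOT

A 7-joint arm with a two-finger parallel gripper is mounted at the origin on the work surface. World frame = base frame: x ahead of the robot, y to its left, z up, the work surface at z = 0. Lengths are in m, angles in rad, forces in N, time in s.
With the tool pointing down it reaches from about 0.425 to 0.95 m from the base axis. Payload 4.7 kg.
Tool frame: the origin (TCP) lies at the very end of the fingers, on their centre line; the grasp point (between the pads) lies 19 mm behind it; z points along the fingers, y is the line along which they close (so a half turn about z gives the same grasp; the last joint's range is limited). The gripper opens to 85 mm and grips with 20 to 120 N. Pads are 22 mm wide; open, the fingers measure 114 mm over their backs; the gripper's body (76 mm by 85 mm) begins 54 mm behind the grasp point. The pads swing forward as they close: fully open they stand 13 mm farther back than shut.
Start: joints at [1.261, 0.469, -0.049, 1.532, 0.024, 1.141, -0.082], TCP at [0.187, -0.649, 0.231] pointing down, gripper open.
Joint ranges: [-2.59, 2.59], [-0.33, 1.99], [-1.39, 1.29], [0.1, 2.45], [-1.04, 4.18], [0.21, 1.99], [-2.66, 2.66]. Speed limits (rad/s): [2.57, 2.57, 3.14, 3.14, 3.14, 3.14, 3.14].

INTERFACE

Orientations are given as a 3x3 rotation matrix whose columns are the frame's x, y, z axes.
In Python, from workcell import ctrl gives the robot as it stands.
- The arm moves only by the tool jog_arm, called after "Request:" as name(argument=value, ...) on one line, values as JSON. Schema: {"type":"object","properties":{"plan":{"type":"object","properties":{"jaw":{"type":"array","items":{"type":"number"},"minItems":1,"maxItems":8},"tx":{"type":"array","items":{"type":"number"},"minItems":1,"maxItems":8},"ty":{"type":"array","items":{"type":"number"},"minItems":1,"maxItems":8},"tz":{"type":"array","items":{"type":"number"},"minItems":1,"maxItems":8},"twist":{"type":"array","items":{"type":"number"},"minItems":1,"maxItems":8}},"additionalProperties":false,"required":["jaw","tx","ty","tz","twist"]},"only":{"type":"string"},"quiet":{"type":"boolean"},"lines":{"type":"string"}},"required":["plan"],"additionalProperties":false}. plan is an object with one list for each field, all of the same length, 1 to 8, a row being the entries at one place: jaw (the opening from 0.0 (shut) to 1.0 (fully open)), tx, ty, tz (the shift in shares of the most that a row can go, 1 being 50 mm), twist (a turn about the tool's z in rad); each row shifts and turns the commanded pose from where the row before left it, along the tool's axes as they then stand; what a row does not reach is not made up. A row lasts 1/10 s, in which the tool goes at most 0.05 m and 0.15 rad, less where a joint would pass 70% of its speed; a pose out of reach is approached as far as the arm can. The fingers move at their own pace and stop on an object; the grip force is fixed at half the most. Time passes only in rows, so rows that do not move let the fingers close. The tool returns the time, the measured TCP pose, the force, the opening and the grip force at its end. only (a regular expression) keeps the lines of the reply that match it, lines (a string "A,B") keeps lines A to B, and quiet returns only ok. Input that does not fit is refused with a message, and nothing moves.
- ctrl.get_state(): the state, without advancing time (a new reading comes with each control period).
- ctrl.grab_frame(name): name is "side" or "top"; returns the picture (480x640x3 uint8, blue, green, red); there is no depth.
- ctrl.camera_params(name): a dict with "fx", "fy", "cx", "cy" (pixels), "position" and "attitude" of the camera in the world. Camera axes: x right, y up, looking along -z (the intrinsics and any distortion apply to the point x, -y, -z); pixel columns grow to the right and rows downward; lengths in m; the calibration is good to about 2 mm. A picture is of the moment at which its call begins. camera_params takes no time and is no camera call.
- ctrl.finish_job(): hands the job in; it is judged then, once.
The state is a dict: "t": time; "q": joint angles; "qvel": joint speeds; "effort": joint torques, N m; "eef_pos": TCP position; "orientation": TCP orientation; "ft_force": force on the tool from outside, world axes, zero at the start; "ft_torque": the same for the moment, N m; "grip_width": opening from 0.0 (shut) to 1.0 (fully open); "grasp_force": force on a finger pad.
Only numpy, scipy, OpenCV 4.12 (cv2) and the standard library are available. Lean on these libraries where they do the work, as an engineer would, in place of code of your own. Each camera call takes 0.05 s, during which the arm holds its last target. There are 200 camera calls.

## Working session

There is one attempt and no reset: what is moved stays moved. The work goes in short steps, Python scripts to look and compute and a tool call to move; the robot and the scene stay as the last step left them, time stands still between calls to the robot, and variables do not carry over. Pictures are saved under pics/ and viewed, at most 14 in all, crops included, and the job is handed in when it is done.

```bash
ls; mkdir -p pics
```

Run:
```python
from workcell import ctrl
import cv2
for n in("top","side"):
    cv2.imwrite(f"pics/{n}0.png",ctrl.grab_frame(n)); print(n,ctrl.camera_params(n))
s=ctrl.get_state(); print(s["t"],s["eef_pos"],s["orientation"],s["grip_width"])
```

```text
pics
workcell.py
top {'fx': 469.3862925728877, 'fy': 469.3862925728877, 'cx': 319.7739114413712, 'cy': 238.18969623716194, 'position': array([ 0.51042801, -0.01975613,  0.92935585]), 'attitude': array([[-0.01383539,  0.99928574, -0.0351652 ],
       [-0.99902736, -0.01528728, -0.04135978],
       [-0.04186782,  0.03455877,  0.9985253 ]])}
side {'fx': 498.4129484174457, 'fy': 498.4129484174457, 'cx': 315.98957228877293, 'cy': 239.7425342660835, 'position': array([0.13850296, 0.57217433, 0.78767471]), 'attitude': array([[-0.81999302,  0.41429511, -0.39493165],
       [-0.57229565, -0.5820643 ,  0.57764941],
       [ 0.00944171,  0.69968615,  0.71438796]])}
0.1 [ 0.18692453 -0.64805536  0.23037729] [[ 9.60835213e-01  2.77119827e-01 -5.43436627e-04]
 [ 2.77120354e-01 -9.60833744e-01  1.68110681e-03]
 [-5.62842200e-05 -1.76586397e-03 -9.99998439e-01]] 0.9961696404077058
```

View pics/top0.png

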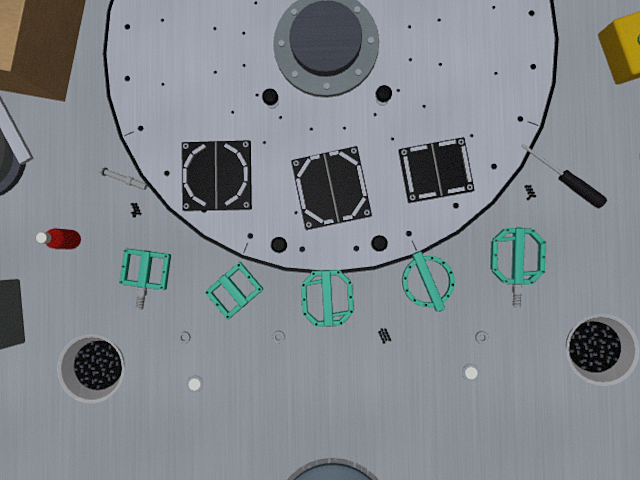

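View pics/side0.png

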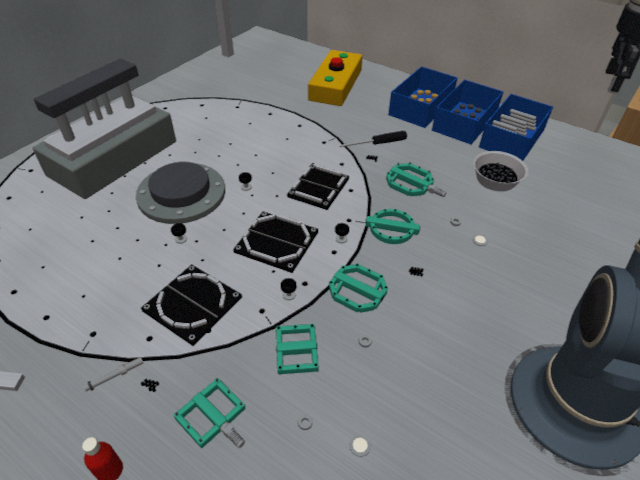

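Top view: the bare oblong is at about (234,291), the octagon at (327,298) and the round at (428,281). The finished pedals are at (145,270) and (518,257). Nests: round (216,175), octagon (331,188), oblong (437,170). The side view shows the same items, so I'll enlarge both.

Run:
```python
import cv2,numpy as np
t=cv2.imread("pics/top0.png");s=cv2.imread("pics/side0.png")
def crop(im,x,y,w,h,k,o):
    c=cv2.resize(im[y:y+h,x:x+w],None,fx=k,fy=k,interpolation=cv2.INTER_CUBIC)
    for i in range(0,w,20):
        cv2.line(c,(i*k,0),(i*k,5),(0,0,255),1); cv2.putText(c,str(x+i),(i*k+1,15),0,.35,(0,0,255))
    for i in range(0,h,20):
        cv2.line(c,(0,i*k),(5,i*k),(0,0,255),1); cv2.putText(c,str(y+i),(6,i*k+4),0,.35,(0,0,255))
    return c
a=crop(t,200,250,266,90,3,0);b=crop(t,175,132,266+40,85,3,0)[:, :]
b=crop(t,174,132,306,100,2.6 and 2,0)
cv2.imwrite("pics/c1.png",np.vstack([a,np.pad(crop(t,174,132,306,104,2,0),((0,0),(0,186),(0,0)))]))
cv2.imwrite("pics/c2.png",crop(s,230,160,200,200,3,0))
cv2.imwrite("pics/c3.png",crop(s,135,155,230,200,3,0)[:600])
```

```text
(no output)
```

View pics/c1.png

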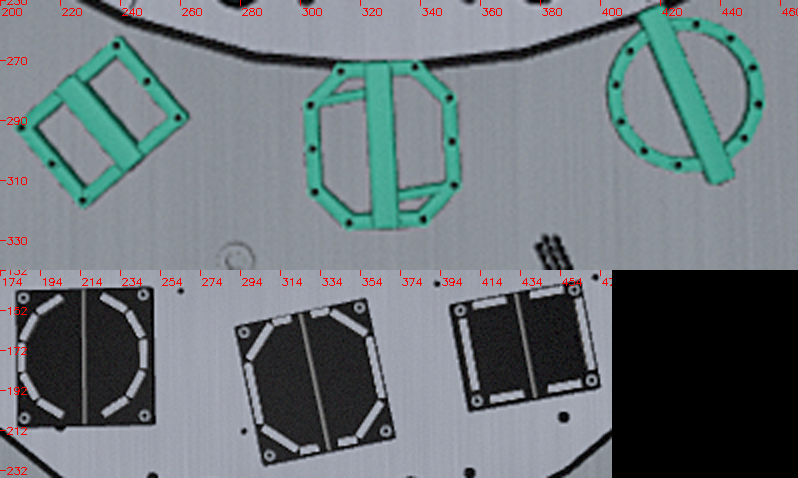

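View pics/c2.png

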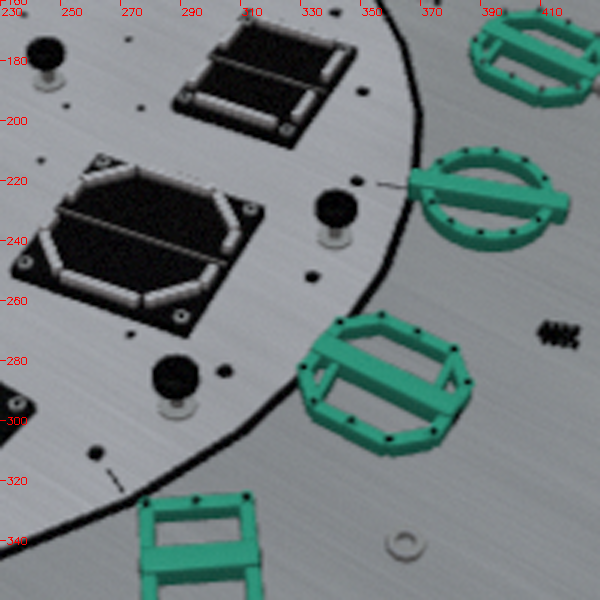

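View pics/c3.png

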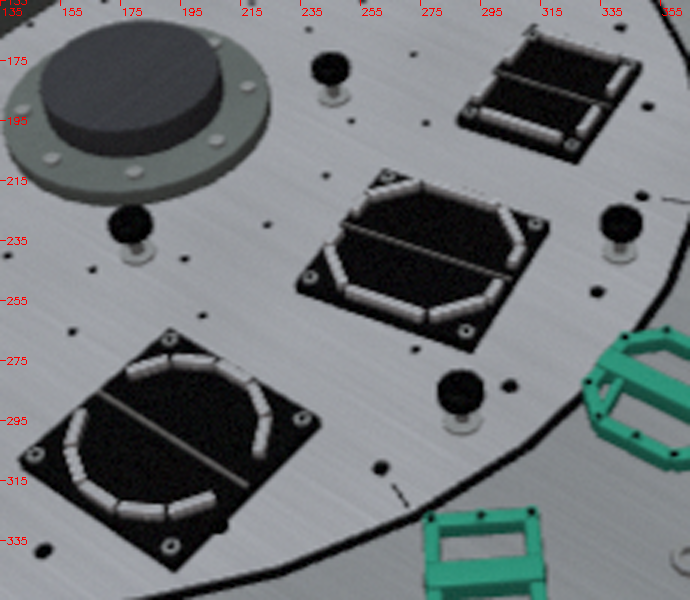

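Create h.py:
```python
import numpy as np
from workcell import ctrl
P={n:ctrl.camera_params(n) for n in("top","side")}
def ray(n,px):
    p=P[n];px=np.atleast_2d(px).astype(float)
    d=np.c_[(px[:,0]-p["cx"])/p["fx"],-(px[:,1]-p["cy"])/p["fy"],-np.ones(len(px))]
    return p["position"],d@p["attitude"].T
def tri(a,b):
    o1,d1=ray("top",a);o2,d2=ray("side",b);out=[]
    for u,v in zip(d1,d2):
        s=np.linalg.lstsq(np.c_[u,-v],o2-o1,rcond=None)[0]
        p,q=o1+s[0]*u,o2+s[1]*v;out.append(np.r_[(p+q)/2,np.linalg.norm(p-q)])
    return np.array(out)
def plane(a,z,n="top"):
    o,d=ray(n,a);return (o+d*((z-o[2])/d[:,2])[:,None])[:,:2]
C=lambda l,x,y,k:(np.array(l)+.5)/k-.5+[x,y]
```

Create m.py:
```python
from h import *
np.set_printoptions(precision=4,suppress=True)
A=lambda l:C(l,200,250,3)
B=lambda l:C(np.array(l)-[0,270],174,132,2)
S2=lambda l:C(l,230,160,3); S3=lambda l:C(l,135,155,3)
# tops, sides (matching), index list; direction pairs
obl=A([(116,45),(147,82),(178,118),(20,127),(51,164),(83,201)])
octa=A([(340,71),(415,66),(449,97),(452,141),(454,185),(423,219),(348,223),(314,192),(312,148),(309,104)])
rnd=A([(696,23),(730,38),(753,66),(758,104),(744,138),(678,165),(645,151),(621,121),(615,86),(630,50)])
J={"obl":(obl,[0,1,2],S3([(430,518),(481,515),(531,512)]),[(0,2),(3,5)]),
"oct":(octa,range(10),S2([(339,322),(382,315),(418,330),(454,349),(467,382),(434,430),(389,439),(351,420),(314,401),(302,367)]),[(0,6),(1,5),(2,4),(9,7)]),
"rnd":(rnd,[0,1,2,3,4,5,6,7,8],S2([(438,165),(465,152),(494,150),(522,157),(543,172),(538,230),(516,240),(488,242),(458,236)]),[(9,5),(0,6) ] ),
"n_rnd":(B([(22,298),(143,295),(145,416),(24,418)]),range(4),S3([(36,455),(169,340),(303,418),(171,546)]),[(0,3),(1,2)]),
"n_oct":(B([(244,332),(359,308),(387,430),(270,455)]),range(4),S3([(310,276),(389,177),(536,224),(466,331)]),[(0,3),(1,2)]),
"n_obl":(B([(460,311),(574,290),(592,380),(476,401)]),[0,1,3],S3([(470,112),(532,30),(571,145)]),[(0,3),(1,2)])}
lines={"obl":A([(71,81),(132,163)]),"oct":A([(379,63),(384,228)]),"rnd":A([(653,11),(721,180)]),"n_rnd":B([(84,290),(84,424)]),"n_oct":B([(302,314),(329,450)]),"n_obl":B([(516,294),(536,396)])}
for k,(t,i,s,d) in J.items():
    T=tri(t[list(i)],s);z=T[:,2].mean();Q=plane(t,z)
    v=sum(Q[b]-Q[a] for a,b in d);L=plane(lines[k],z);w=L[1]-L[0]
    an=lambda v:np.degrees(np.arctan2(-v[1],-v[0]))
    print(k,"z",z.round(4),T[:,2].std().round(4),"gap",T[:,3].max().round(4),"c",Q.mean(0),"line c",L.mean(0),"ang holes/line",an(v).round(1),an(w).round(1))
    print("   side-only centre:",np.ptp(T[:,:2],0), "top-vs-tri",(T[:,:2]-Q[list(i)]).mean(0))
```

```bash
python3 m.py
```

```text
obl z 0.0191 0.0004 gap 0.0025 c [0.4428 0.1893] line c [0.4434 0.1877] ang holes/line 40.2 36.5
   side-only centre: [0.0478 0.0399] top-vs-tri [-0.001  -0.0007]
oct z 0.019 0.0271 gap 0.0319 c [0.4269 0.0059] line c [0.4264 0.0059] ang holes/line 2.3 0.9
   side-only centre: [0.0846 0.1017] top-vs-tri [-0.0022 -0.0014]
rnd z 0.0139 0.0074 gap 0.0086 c [ 0.4568 -0.1908] line c [ 0.4561 -0.1908] ang holes/line -1.9 20.6
   side-only centre: [0.0921 0.0856] top-vs-tri [-0.0018 -0.0008]
n_rnd z 0.0153 0.0008 gap 0.0041 c [0.6707 0.2229] line c [0.6705 0.2223] ang holes/line 0.6 -0.3
   side-only centre: [0.1203 0.1212] top-vs-tri [-0.0012 -0.001 ]
n_oct z 0.0149 0.0011 gap 0.0043 c [ 0.6419 -0.0056] line c [ 0.6412 -0.0062] ang holes/line 11.5 10.3
   side-only centre: [0.1417 0.1385] top-vs-tri [-0.0015 -0.001 ]
n_obl z 0.0178 0.0034 gap 0.0031 c [ 0.6721 -0.2097] line c [ 0.6726 -0.2103] ang holes/line 9.3 9.6
   side-only centre: [0.1044 0.1083] top-vs-tri [-0.0013 -0.0006]
```

Create g.py:
```python
# usage: g.py x y z yawdeg -> required turn, then dx dy dz along tool axes after the turn
import sys,numpy as np
from workcell import ctrl
x,y,z,a=map(float,sys.argv[1:]);s=ctrl.get_state();R=np.array(s["orientation"])
c=np.degrees(np.arctan2(R[1,0],R[0,0]));p=np.radians(a)
d=np.array([x,y,z])-s["eef_pos"]
X=np.array([np.cos(p),np.sin(p),0]);Y=np.array([np.sin(p),-np.cos(p),0])
print("t",round(s["t"],2),"pos",np.round(s["eef_pos"],4),"yaw",c.round(2),"turn",np.radians((c-a+90)%180-90).round(4),"d",np.round([d@X,d@Y,-d[2]],4),"F",np.round(s["ft_force"],1),"grip",round(s["grip_width"],3),round(s["grasp_force"],1),"tilt",R[:,2].round(4))
```

```bash
python3 g.py .4565 -.191 .12 21.3
```

```text
t 0.1 pos [ 0.1869 -0.6481  0.2304] yaw 16.09 turn -0.091 d [ 0.4172 -0.3279  0.1104] F [ 0.1 -0.4  0.3] grip 0.996 0.0 tilt [-5.0e-04  1.7e-03 -1.0e+00]
```

The manual's scale: shifts go in shares of 50 mm. Converting my numbers, 0.035 m is 0.7, -0.027 m is -0.54.

Request:
jog_arm(plan={"jaw":[0.36, 0.36, 0.36, 0.36, 0.36, 0.36, 0.36, 0.36], "tx":[0, 0.7, 0.7, 0.7, 0.7, 0.7, 0.7, 0.7], "ty":[0, -0.54, -0.54, -0.54, -0.54, -0.54, -0.54, -0.54], "tz":[0, 0, 0, 0, 0, 0, 0, 0], "twist":[-0.091, 0, 0, 0, 0, 0, 0, 0]})

```text
t: 0.9
eef_pos: [0.3471, -0.3816, 0.2311]
orientation: [[0.932, 0.363, -0.0], [0.363, -0.932, 0.0], [-0.0, -0.0, -1.0]]
ft_force: [0.4, -1.0, -1.1]
grip_width: 0.361
grasp_force: 0.0
```

```bash
python3 g.py .4565 -.191 .12 21.3
```

```text
t 0.9 pos [ 0.3471 -0.3816  0.2311] yaw 21.3 turn -0.0001 d [ 0.1711 -0.1379  0.1111] F [ 0.4 -1.  -1.1] grip 0.361 0.0 tilt [-3.e-04  2.e-04 -1.e+00]
```

Scaled: 0.035 m is 0.7, 0.031 m is 0.62.

Request:
jog_arm(plan={"jaw":[0.36, 0.36, 0.36, 0.36, 0.36, 0.36, 0.36, 0.36], "tx":[0.7, 0.7, 0.7, 0.7, 0.62, 0, 0, 0], "ty":[-0.56, -0.56, -0.56, -0.56, -0.52, 0, 0, 0], "tz":[0.4, 0.4, 0.4, 0.4, 0.62, 0.6, 0.6, 0], "twist":[0, 0, 0, 0, 0, 0, 0, 0]})

```text
t: 1.7
eef_pos: [0.4525, -0.192, 0.0575]
orientation: [[0.931, 0.364, -0.008], [0.364, -0.931, 0.003], [-0.006, -0.006, -1.0]]
ft_force: [-0.6, -0.3, -0.2]
grip_width: 0.359
grasp_force: 0.0
```

```bash
python3 g.py .4565 -.191 .004 21.3
```

Run:
```python
from workcell import ctrl
import cv2,numpy as np
t=ctrl.grab_frame("top");s=ctrl.grab_frame("side")
c=lambda i,x,y,w,h:cv2.resize(i[y:y+h,x:x+w],None,fx=4,fy=4,interpolation=cv2.INTER_CUBIC)
cv2.imwrite("pics/d1.png",np.hstack([c(t,380,235,100,110),c(s,350,150,100,110)]))
```

```text
t 1.7 pos [ 0.4525 -0.192   0.0575] yaw 21.37 turn 0.0012 d [0.0041 0.0005 0.0535] F [-0.6 -0.3 -0.2] grip 0.359 0.0 tilt [-0.008   0.0032 -1.    ]
```

View pics/d1.png

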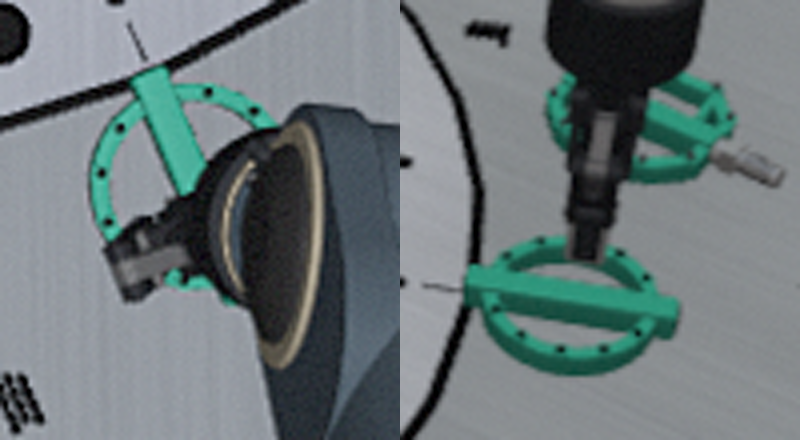

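The top crop shows the left finger at about pixel (415,302). The side crop shows a fingertip at about (396,214), over the far window. I'll check that against where the tips should project.

Add to h.py:
```python
def proj(n,X):
    p=P[n];c=(np.atleast_2d(X)-p["position"])@p["attitude"]
    return np.c_[p["cx"]+p["fx"]*c[:,0]/-c[:,2],p["cy"]-p["fy"]*c[:,1]/-c[:,2]]
```

Run:
```python
from h import *
s=ctrl.get_state();R=np.array(s["orientation"]);p=np.array(s["eef_pos"]);print(s["t"],p,R[:,2])
for o in(0,.022,-.022):
  for b in(0,.03):
    X=p+R[:,1]*o-R[:,2]*b;print(o,b,proj("top",X).round(1),proj("side",X).round(1))
```

```bash
python3 g.py .4565 -.191 .004 21.3
```

```text
1.8 [ 0.45535447 -0.19346431  0.06093912] [-9.23339574e-04  4.04741574e-04 -9.99999492e-01]
0 0 [[435.  283.3]] [[394.7 208.4]]
0 0.03 [[438.5 284.3]] [[396.4 197.9]]
0.022 0 [[446.2 278.7]] [[395.9 201.9]]
0.022 0.03 [[450.1 279.6]] [[397.6 191.4]]
-0.022 0 [[423.8 287.8]] [[393.3 215. ]]
-0.022 0.03 [[426.9 289. ]] [[395.1 204.5]]
t 1.8 pos [ 0.4554 -0.1935  0.0609] yaw 21.29 turn -0.0001 d [ 0.002  -0.0019  0.0569] F [ 0.1 -1.  -0. ] grip 0.361 0.0 tilt [-9.e-04  4.e-04 -1.e+00]
```

Scaled: -0.002 m is -0.04, 0.002 m is 0.04.

Request:
jog_arm(plan={"jaw":[0.36, 0.36, 0.36, 0.36, 0.36, 0.36], "tx":[0.04, 0, 0, 0, 0, 0], "ty":[-0.04, 0, 0, 0, 0, 0], "tz":[0.3, 0.3, 0.3, 0.22, 0, 0], "twist":[0, 0, 0, 0, 0, 0]})

```text
t: 2.4
eef_pos: [0.4573, -0.1913, 0.0058]
orientation: [[0.932, 0.363, 0.001], [0.363, -0.932, -0.001], [0.001, 0.001, -1.0]]
ft_force: [-0.0, -0.1, 0.0]
grip_width: 0.359
grasp_force: 0.0
```

```bash
python3 g.py .4565 -.191 .004 21.3
```

```text
t 2.4 pos [ 0.4573 -0.1913  0.0058] yaw 21.28 turn -0.0004 d [-0.0006 -0.0006  0.0018] F [-0.  -0.1  0. ] grip 0.359 0.0 tilt [ 1.5e-03 -7.0e-04 -1.0e+00]
```

Scaled: 0.001 m is 0.02.

Request:
jog_arm(plan={"jaw":[0, 0, 0, 0, 0, 0], "tx":[0, 0, 0, 0, 0, 0], "ty":[0, 0, 0, 0, 0, 0], "tz":[0.02, 0, 0, 0, 0, 0], "twist":[0, 0, 0, 0, 0, 0]})

```text
t: 3.0
eef_pos: [0.4576, -0.1913, 0.0052]
orientation: [[0.932, 0.363, 0.002], [0.363, -0.932, -0.001], [0.002, 0.002, -1.0]]
ft_force: [-0.6, 0.2, 5.3]
grip_width: 0.191
grasp_force: 59.3
```

```bash
python3 g.py .6708 .2235 .017 0.2
```

```text
t 3.0 pos [ 0.4576 -0.1913  0.0052] yaw 21.3 turn 0.3683 d [ 0.2147 -0.414  -0.0118] F [-0.6  0.2  5.3] grip 0.191 59.3 tilt [ 0.0021 -0.0011 -1.    ]
```

Request:
jog_arm(plan={"jaw":[0, 0, 0, 0, 0, 0, 0, 0], "tx":[0, 0, 0, 0, 0, 0, 0, 0], "ty":[0, 0, 0, 0, 0, 0, 0, 0], "tz":[-0.2, -0.4, -0.4, -0.4, -0.4, 0, 0, 0], "twist":[0, 0, 0, 0, 0, 0.12, 0.12, 0.128]})

```text
t: 3.8
eef_pos: [0.4566, -0.1909, 0.0949]
orientation: [[1.0, -0.002, 0.001], [-0.002, -1.0, -0.0], [0.001, 0.0, -1.0]]
ft_force: [0.2, 0.1, -1.0]
grip_width: 0.194
grasp_force: 58.8
```

```bash
python3 g.py .6708 .2235 .017 0.2
```

```text
t 3.8 pos [ 0.4566 -0.1909  0.0949] yaw -0.09 turn -0.005 d [ 0.2157 -0.4137  0.0779] F [ 0.2  0.1 -1. ] grip 0.194 58.8 tilt [ 1.e-03 -3.e-04 -1.e+00]
```

Scaled: -0.0414 m is -0.828, 0.0216 m is 0.432.

Request:
jog_arm(plan={"jaw":[0, 0, 0, 0, 0, 0, 0, 0], "tx":[0.432, 0.432, 0.432, 0.432, 0.432, 0.432, 0.432, 0.432], "ty":[-0.828, -0.828, -0.828, -0.828, -0.828, -0.828, -0.828, -0.828], "tz":[0, 0, 0, 0, 0, 0, 0, 0], "twist":[0, 0, 0, 0, 0, 0, 0, 0]})

```text
t: 4.6
eef_pos: [0.6286, 0.1426, 0.0946]
orientation: [[1.0, 0.004, 0.0], [0.004, -1.0, -0.0], [0.0, 0.0, -1.0]]
ft_force: [-0.2, -0.9, -1.1]
grip_width: 0.192
grasp_force: 58.8
```

Request:
jog_arm(plan={"jaw":[0, 0, 0, 0, 0, 0], "tx":[0.432, 0.432, 0, 0, 0, 0], "ty":[-0.828, -0.828, 0, 0, 0, 0], "tz":[0, 0, 0.4, 0.4, 0, 0], "twist":[0, 0, 0, 0, 0, 0]})

```text
t: 5.2
eef_pos: [0.6709, 0.2235, 0.0542]
orientation: [[1.0, 0.003, -0.001], [0.003, -1.0, -0.0], [-0.001, 0.0, -1.0]]
ft_force: [-0.3, 0.0, 0.1]
grip_width: 0.191
grasp_force: 58.9
```

```bash
python3 g.py .6708 .2235 .017 0.2;  python3 - <<'E'
from workcell import ctrl
import cv2,numpy as np
t=ctrl.grab_frame("top");s=ctrl.grab_frame("side")
c=lambda i,x,y,w,h:cv2.resize(i[y:y+h,x:x+w],None,fx=4,fy=4,interpolation=cv2.INTER_CUBIC)
cv2.imwrite("pics/d2.png",np.hstack([c(t,170,120,100,120),c(s,135,250,100,120)]))
E
```

```text
t 5.2 pos [0.6709 0.2235 0.0542] yaw 0.19 turn -0.0002 d [-0.0001 -0.      0.0372] F [-0.3  0.   0.1] grip 0.191 58.9 tilt [-6.e-04 -3.e-04 -1.e+00]
```

View pics/d2.png

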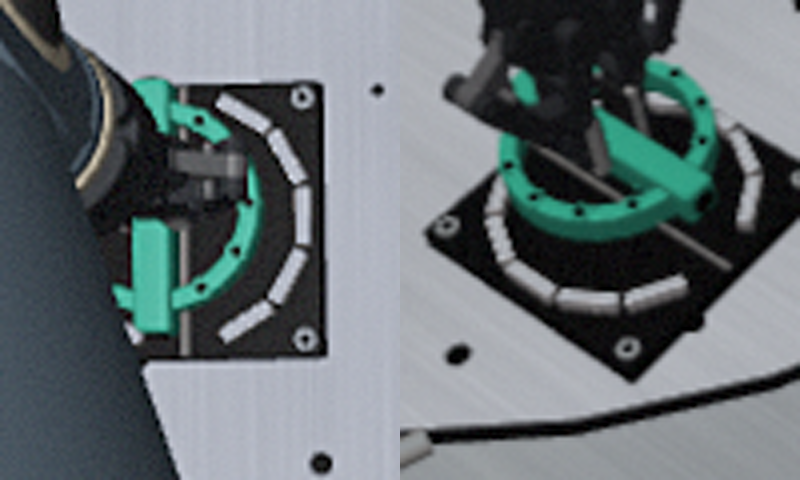

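Run:
```python
from h import *
print(plane(C([(154,84),(154,331),(154,207)],170,120,4),.069))
```

```text
[[0.72623382 0.22204211]
 [0.61052152 0.22268209]
 [0.6684782  0.22236155]]
```

Top: the held round's spine centre is at about pixel (208,171), within about 2 mm of the nest centre and parallel to its line. Side: it hangs level over the nest. Lowering.

Request:
jog_arm(plan={"jaw":[0, 0, 0, 0, 0, 0, 0, 0], "tx":[0.02, 0, 0, 0, 0, 0, 0, 0], "ty":[0, 0, 0, 0, 0, 0, 0, 0], "tz":[0.24, 0.24, 0.14, 0.06, 0.04, 0.02, 0, 0], "twist":[0, 0, 0, 0, 0, 0, 0, 0]})

```text
t: 6.1
eef_pos: [0.6724, 0.2241, 0.0173]
orientation: [[1.0, 0.004, 0.001], [0.004, -1.0, 0.0], [0.001, -0.0, -1.0]]
ft_force: [-0.7, -0.0, 0.7]
grip_width: 0.194
grasp_force: 59.1
```

```bash
python3 g.py .6708 .2235 .017 0.2
```

```text
t 6.1 pos [0.6724 0.2241 0.0173] yaw 0.22 turn 0.0003 d [-0.0016  0.0006  0.0003] F [-0.7 -0.   0.7] grip 0.194 59.1 tilt [ 1.e-03  3.e-04 -1.e+00]
```

Scaled: 0.001 m is 0.02.

Request:
jog_arm(plan={"jaw":[0, 0, 0], "tx":[0, 0, 0], "ty":[0, 0, 0], "tz":[0.02, 0, 0], "twist":[0, 0, 0]})

```text
t: 6.4
eef_pos: [0.6724, 0.2241, 0.0173]
orientation: [[1.0, 0.004, 0.001], [0.004, -1.0, 0.0], [0.001, -0.0, -1.0]]
ft_force: [-2.7, -0.4, 6.6]
grip_width: 0.193
grasp_force: 59.8
```

Request:
jog_arm(plan={"jaw":[0.36, 0.36, 0.36, 0.36, 0.36, 0.36, 0.36, 0.36], "tx":[0, 0, 0, 0, 0, 0, 0, 0], "ty":[0, 0, 0, 0, 0, 0, 0, 0], "tz":[0, 0, 0, -0.2, -0.4, -0.6, -0.6, 0], "twist":[0, 0, 0, 0, 0, 0, 0, 0]})

```text
t: 7.2
eef_pos: [0.6753, 0.2255, 0.112]
orientation: [[1.0, 0.004, 0.01], [0.004, -1.0, 0.004], [0.01, -0.004, -1.0]]
ft_force: [0.1, 0.0, 0.7]
grip_width: 0.358
grasp_force: 0.0
```

```bash
python3 g.py .4426 .190 .05 40.3
```

```text
t 7.2 pos [0.6753 0.2255 0.112 ] yaw 0.21 turn -0.6997 d [-0.2005 -0.1235  0.062 ] F [0.1 0.  0.7] grip 0.358 0.0 tilt [ 0.0096  0.0038 -0.9999]
```

Scaled: -0.035 m is -0.7, -0.022 m is -0.44.

Request:
jog_arm(plan={"jaw":[0.36, 0.36, 0.36, 0.36, 0.36, 0.36, 0.36, 0.36], "tx":[0, 0, 0, 0, 0, -0.7, -0.7, -0.7], "ty":[0, 0, 0, 0, 0, -0.44, -0.44, -0.44], "tz":[0, 0, 0, 0, 0, 0, 0, 0], "twist":[-0.14, -0.14, -0.14, -0.14, -0.14, 0, 0, 0]})

```text
t: 8.0
eef_pos: [0.5478, 0.206, 0.1056]
orientation: [[0.763, 0.647, -0.0], [0.647, -0.763, 0.0], [-0.0, -0.0, -1.0]]
ft_force: [0.6, 1.3, 0.3]
grip_width: 0.357
grasp_force: 0.0
```

Request:
jog_arm(plan={"jaw":[0.36, 0.36, 0.36, 0.36, 0.36, 0.36], "tx":[-0.66, -0.6, -0.6, 0, 0, 0], "ty":[-0.4, -0.36, -0.36, 0, 0, 0], "tz":[0, 0.2, 0.4, 0.4, 0, 0], "twist":[0, 0, 0, 0, 0, 0]})

```text
t: 8.6
eef_pos: [0.443, 0.1892, 0.0563]
orientation: [[0.762, 0.647, 0.001], [0.647, -0.762, 0.0], [0.001, 0.0, -1.0]]
ft_force: [0.2, 0.0, -0.7]
grip_width: 0.362
grasp_force: 0.0
```

```bash
python3 g.py .4426 .190 .005 40.3;  python3 - <<'E'
from workcell import ctrl
import cv2,numpy as np
t=ctrl.grab_frame("top");s=ctrl.grab_frame("side")
c=lambda i,x,y,w,h:cv2.resize(i[y:y+h,x:x+w],None,fx=4,fy=4,interpolation=cv2.INTER_CUBIC)
cv2.imwrite("pics/d3.png",np.hstack([c(t,170,125,100,110),c(s,250,290,90,110)]))
E
```

```text
t 8.6 pos [0.443  0.1892 0.0563] yaw 40.32 turn 0.0003 d [ 0.0002 -0.0009  0.0513] F [ 0.2  0.  -0.7] grip 0.362 0.0 tilt [ 8.e-04  5.e-04 -1.e+00]
```

View pics/d3.png

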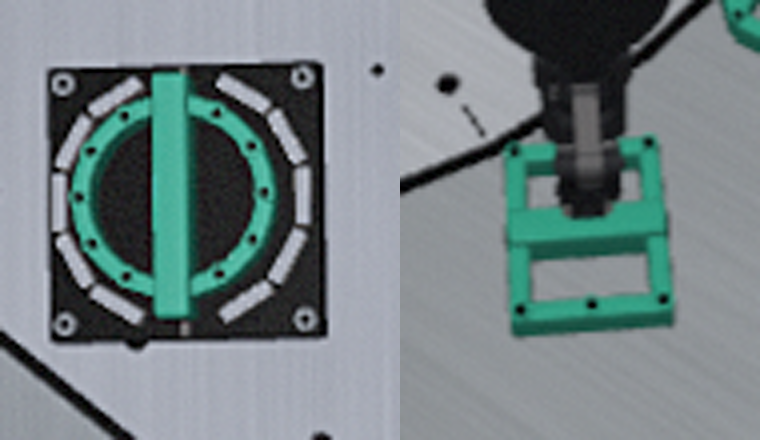

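The round lies flat inside its strips: ring edges at crop 70–273, strips at about 66 and 296, spine parallel to the line. Side: the fingers straddle the oblong's spine. Descending to grip.

Scaled: 0.015 m is 0.3, 0.006 m is 0.12.

Request:
jog_arm(plan={"jaw":[0.36, 0.36, 0.36, 0.36, 0.36, 0.36], "tx":[0, 0, 0, 0, 0, 0], "ty":[-0.02, 0, 0, 0, 0, 0], "tz":[0.3, 0.3, 0.3, 0.12, 0, 0], "twist":[0, 0, 0, 0, 0, 0]})

```text
t: 9.3
eef_pos: [0.4423, 0.19, 0.0055]
orientation: [[0.762, 0.647, 0.001], [0.647, -0.762, 0.001], [0.001, 0.0, -1.0]]
ft_force: [0.3, -0.1, 0.4]
grip_width: 0.356
grasp_force: 0.0
```

Request:
jog_arm(plan={"jaw":[0, 0, 0, 0, 0], "tx":[0, 0, 0, 0, 0], "ty":[0, 0, 0, 0, 0], "tz":[0, 0, 0, 0, 0], "twist":[0, 0, 0, 0, 0]})

```text
t: 9.8
eef_pos: [0.4424, 0.1899, 0.0059]
orientation: [[0.762, 0.647, 0.002], [0.647, -0.762, 0.0], [0.002, 0.001, -1.0]]
ft_force: [-0.8, -0.1, 6.1]
grip_width: 0.192
grasp_force: 60.4
```

```bash
python3 g.py .4426 .190 .005 40.3
```

```text
t 9.8 pos [0.4424 0.1899 0.0059] yaw 40.31 turn 0.0003 d [0.0002 0.0001 0.0009] F [-0.8 -0.1  6.1] grip 0.192 60.4 tilt [ 2.e-03  5.e-04 -1.e+00]
```

Request:
jog_arm(plan={"jaw":[0, 0, 0, 0, 0, 0, 0, 0], "tx":[0, 0, 0, 0, 0, 0, 0, 0], "ty":[0, 0, 0, 0, 0, 0, 0, 0], "tz":[-0.3, -0.5, -0.5, -0.5, 0, 0, 0, 0], "twist":[0, 0, 0, 0, 0.14, 0.14, 0.14, 0.119]})

```text
t: 10.6
eef_pos: [0.4414, 0.1894, 0.0951]
orientation: [[0.987, 0.159, 0.0], [0.159, -0.987, -0.0], [0.0, 0.0, -1.0]]
ft_force: [0.5, 0.7, -0.3]
grip_width: 0.192
grasp_force: 59.5
```

```bash
python3 g.py .6724 -.210 .0175 9.4
```

```text
t 10.6 pos [0.4414 0.1894 0.0951] yaw 9.14 turn -0.0046 d [0.1627 0.4318 0.0776] F [ 0.5  0.7 -0.3] grip 0.192 59.5 tilt [ 3.e-04 -0.e+00 -1.e+00]
```

Request:
jog_arm(plan={"jaw":[0, 0, 0, 0, 0, 0, 0, 0], "tx":[0.326, 0.326, 0.326, 0.326, 0.326, 0.326, 0.326, 0.326], "ty":[0.864, 0.864, 0.864, 0.864, 0.864, 0.864, 0.864, 0.864], "tz":[0, 0, 0, 0, 0, 0, 0, 0], "twist":[0, 0, 0, 0, 0, 0, 0, 0]})

```text
t: 11.4
eef_pos: [0.6273, -0.1317, 0.095]
orientation: [[0.986, 0.164, -0.0], [0.164, -0.986, 0.0], [-0.0, -0.0, -1.0]]
ft_force: [1.3, 1.1, -1.9]
grip_width: 0.193
grasp_force: 59.5
```

Request:
jog_arm(plan={"jaw":[0, 0, 0, 0, 0, 0], "tx":[0.326, 0.326, 0, 0, 0, 0], "ty":[0.864, 0.864, 0, 0, 0, 0], "tz":[0, 0, 0.4, 0.4, 0, 0], "twist":[0, 0, 0, 0, 0, 0]})

```text
t: 12.0
eef_pos: [0.6729, -0.2094, 0.0548]
orientation: [[0.986, 0.165, -0.001], [0.165, -0.986, 0.001], [-0.001, -0.001, -1.0]]
ft_force: [-0.4, 0.2, -0.7]
grip_width: 0.193
grasp_force: 59.5
```

```bash
python3 g.py .6724 -.210 .018 9.4;  python3 - <<'E'
from workcell import ctrl
import cv2,numpy as np
t=ctrl.grab_frame("top");s=ctrl.grab_frame("side")
c=lambda i,x,y,w,h:cv2.resize(i[y:y+h,x:x+w],None,fx=4,fy=4,interpolation=cv2.INTER_CUBIC)
cv2.imwrite("pics/d4.png",np.hstack([c(t,390,120,100,100),c(s,270,130,100,100)]))
E
```

```text
t 12.0 pos [ 0.6729 -0.2094  0.0548] yaw 9.47 turn 0.0012 d [-0.0006  0.0005  0.0368] F [-0.4  0.2 -0.7] grip 0.193 59.5 tilt [-8.e-04  5.e-04 -1.e+00]
```

View pics/d4.png

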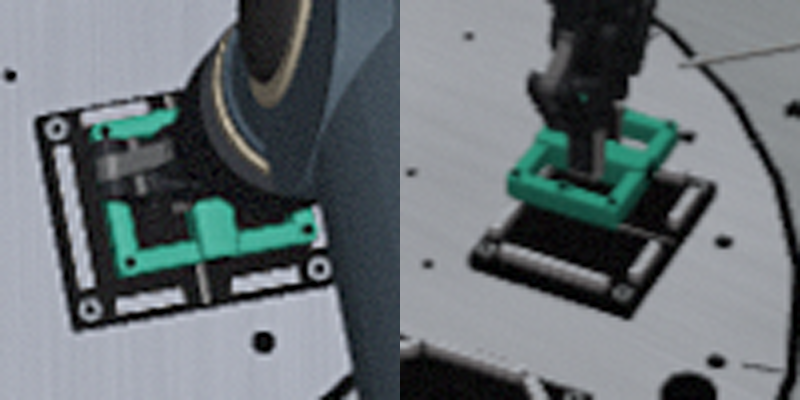

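Run:
```python
from h import *
q=plane(C([(207,180.5),(130,262),(308,229),(106,132)],390,120,4),.065);print(q)
print(np.degrees(np.arctan2(*(q[3]-q[1])[::-1])),np.degrees(np.arctan2(*(q[1]-q[2])[::-1]))-90)
print("nest",plane(C([(57,129),(319,267),(91,308)],390,120,4),.012))
```

```text
[[ 0.67222335 -0.20902922]
 [ 0.63539398 -0.1732173 ]
 [ 0.64892511 -0.25422296]
 [ 0.69566802 -0.16355146]]
9.110666823919 9.483096061100639
nest [[ 0.70904874 -0.14864063]
 [ 0.63880082 -0.27341146]
 [ 0.62094636 -0.1633226 ]]
```

Top: the body's holes at crop (106,132), (130,262) and (308,229) put its centre within about 2 mm of the nest's, with the same yaw. Side: it hangs level. I'll make a small correction and lower it.

Request:
jog_arm(plan={"jaw":[0, 0, 0, 0, 0, 0, 0, 0], "tx":[0.02, 0, 0, 0, 0, 0, 0, 0], "ty":[0.03, 0, 0, 0, 0, 0, 0, 0], "tz":[0.24, 0.24, 0.14, 0.06, 0.04, 0.02, 0.02, 0], "twist":[0, 0, 0, 0, 0, 0, 0, 0]})

```text
t: 12.9
eef_pos: [0.6743, -0.211, 0.018]
orientation: [[0.986, 0.164, -0.0], [0.164, -0.986, -0.0], [-0.0, 0.0, -1.0]]
ft_force: [-3.8, 0.3, 5.2]
grip_width: 0.187
grasp_force: 60.3
```

```bash
python3 g.py .6735 -.211 .0177 9.4
```

```text
t 12.9 pos [ 0.6743 -0.211   0.018 ] yaw 9.44 turn 0.0007 d [-0.0008 -0.0002  0.0003] F [-3.8  0.3  5.2] grip 0.187 60.3 tilt [-3.e-04 -1.e-04 -1.e+00]
```

Request:
jog_arm(plan={"jaw":[0.36, 0.36, 0.36, 0.36, 0.36, 0.36, 0.36, 0.36], "tx":[0, 0, 0, 0, 0, 0, 0, 0], "ty":[0, 0, 0, 0, 0, 0, 0, 0], "tz":[0, 0, 0, -0.2, -0.4, -0.6, -0.6, 0], "twist":[0, 0, 0, 0, 0, 0, 0, 0.125]})

```text
t: 13.7
eef_pos: [0.6779, -0.2119, 0.1131]
orientation: [[0.999, 0.036, 0.01], [0.036, -0.999, -0.002], [0.01, 0.002, -1.0]]
ft_force: [0.2, 0.5, 0.4]
grip_width: 0.363
grasp_force: 0.0
```

```bash
python3 g.py .4343 .0062 .05 2.2
```

```text
t 13.7 pos [ 0.6779 -0.2119  0.1131] yaw 2.09 turn -0.002 d [-0.2351 -0.2272  0.0631] F [0.2 0.5 0.4] grip 0.363 0.0 tilt [ 0.0101 -0.0019 -0.9999]
```

Request:
jog_arm(plan={"jaw":[0.36, 0.36, 0.36, 0.36, 0.36, 0.36, 0.36, 0.36], "tx":[-0.58, -0.58, -0.58, -0.58, -0.58, -0.58, -0.58, -0.58], "ty":[-0.568, -0.568, -0.568, -0.568, -0.568, -0.568, -0.568, -0.568], "tz":[0, 0, 0, 0, 0, 0, 0, 0], "twist":[0, 0, 0, 0, 0, 0, 0, 0]})

```text
t: 14.5
eef_pos: [0.4328, 0.0077, 0.1077]
orientation: [[0.999, 0.04, 0.002], [0.04, -0.999, -0.0], [0.002, 0.0, -1.0]]
ft_force: [1.1, 0.2, -0.0]
grip_width: 0.36
grasp_force: 0.0
```

Request:
jog_arm(plan={"jaw":[0.36, 0.36, 0.36, 0.36], "tx":[0, 0, 0, 0], "ty":[0, 0, 0, 0], "tz":[0.5, 0.5, 0, 0], "twist":[0, 0, 0, 0]})

```text
t: 14.9
eef_pos: [0.4341, 0.0068, 0.0575]
orientation: [[0.999, 0.04, 0.0], [0.04, -0.999, 0.0], [0.0, 0.0, -1.0]]
ft_force: [1.1, -0.2, -0.4]
grip_width: 0.358
grasp_force: 0.0
```

```bash
python3 g.py .4343 .0062 .005 2.2;  python3 - <<'E'
from workcell import ctrl
import cv2,numpy as np
t=ctrl.grab_frame("top");s=ctrl.grab_frame("side")
c=lambda i,x,y,w,h:cv2.resize(i[y:y+h,x:x+w],None,fx=4,fy=4,interpolation=cv2.INTER_CUBIC)
cv2.imwrite("pics/d5.png",np.hstack([c(t,390,120,100,100),c(s,310,220,100,100)]))
E
```

```text
t 14.9 pos [0.4341 0.0068 0.0575] yaw 2.29 turn 0.0015 d [0.0002 0.0006 0.0525] F [ 1.1 -0.2 -0.4] grip 0.358 0.0 tilt [ 5.e-04  0.e+00 -1.e+00]
```

View pics/d5.png

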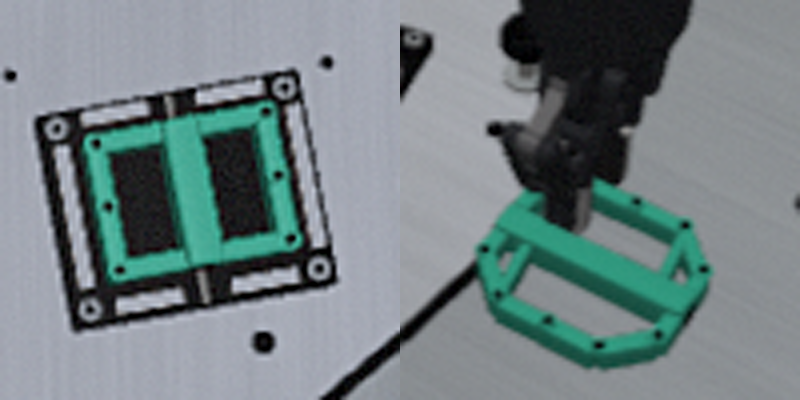

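The oblong lies inside its strips and on its line. In the side view the fingers straddle the octagon's spine, just beyond the middle. Descending and gripping.

Request:
jog_arm(plan={"jaw":[0.36, 0.36, 0.36, 0.36, 0.36, 0.36], "tx":[0, 0, 0, 0, 0, 0], "ty":[0.01, 0, 0, 0, 0, 0], "tz":[0.3, 0.3, 0.3, 0.12, 0, 0], "twist":[0, 0, 0, 0, 0, 0]})

```text
t: 15.6
eef_pos: [0.4343, 0.0062, 0.0066]
orientation: [[0.999, 0.04, 0.001], [0.04, -0.999, 0.0], [0.001, 0.0, -1.0]]
ft_force: [0.6, -0.8, -0.2]
grip_width: 0.359
grasp_force: 0.0
```

Request:
jog_arm(plan={"jaw":[0, 0, 0, 0, 0], "tx":[0, 0, 0, 0, 0], "ty":[0, 0, 0, 0, 0], "tz":[0, 0, 0, 0, 0], "twist":[0, 0, 0, 0, 0]})

```text
t: 16.1
eef_pos: [0.4344, 0.0061, 0.0069]
orientation: [[0.999, 0.04, 0.002], [0.04, -0.999, -0.0], [0.002, 0.0, -1.0]]
ft_force: [-0.0, -0.2, 6.1]
grip_width: 0.19
grasp_force: 59.5
```

```bash
python3 g.py .4343 .0062 .005 2.2
```

```text
t 16.1 pos [0.4344 0.0061 0.0069] yaw 2.28 turn 0.0015 d [-0.0001 -0.0001  0.0019] F [-0.  -0.2  6.1] grip 0.19 59.5 tilt [ 2.e-03 -2.e-04 -1.e+00]
```

Request:
jog_arm(plan={"jaw":[0, 0, 0, 0, 0, 0, 0], "tx":[0, 0, 0, 0, 0, 0, 0], "ty":[0, 0, 0, 0, 0, 0, 0], "tz":[-0.3, -0.5, -0.5, -0.5, 0, 0, 0], "twist":[0, 0, 0, 0, -0.077, -0.077, 0]})

```text
t: 16.8
eef_pos: [0.4335, 0.006, 0.0964]
orientation: [[0.981, 0.192, 0.001], [0.192, -0.981, -0.0], [0.001, 0.0, -1.0]]
ft_force: [0.8, -0.5, -2.7]
grip_width: 0.193
grasp_force: 58.8
```

```bash
python3 g.py .651 -.0045 .0175 11
```

```text
t 16.8 pos [0.4335 0.006  0.0964] yaw 11.08 turn 0.0015 d [0.2115 0.0518 0.0789] F [ 0.8 -0.5 -2.7] grip 0.193 58.8 tilt [ 1.e-03 -1.e-04 -1.e+00]
```

Request:
jog_arm(plan={"jaw":[0, 0, 0, 0, 0, 0, 0, 0], "tx":[0.84, 0.84, 0.84, 0.84, 0.87, 0, 0, 0], "ty":[0.2, 0.2, 0.2, 0.2, 0.236, 0, 0, 0], "tz":[0, 0, 0, 0, 0, 0.4, 0.4, 0], "twist":[0, 0, 0, 0, 0, 0, 0, 0]})

```text
t: 17.6
eef_pos: [0.6484, -0.0042, 0.0524]
orientation: [[0.982, 0.191, -0.007], [0.191, -0.982, -0.0], [-0.007, -0.001, -1.0]]
ft_force: [-0.6, 0.0, -1.2]
grip_width: 0.195
grasp_force: 58.7
```

Request:
jog_arm(plan={"jaw":[0], "tx":[0], "ty":[0], "tz":[0], "twist":[0]})

```text
t: 17.7
eef_pos: [0.6507, -0.0039, 0.0557]
orientation: [[0.981, 0.192, -0.001], [0.192, -0.981, -0.0], [-0.001, -0.0, -1.0]]
ft_force: [-0.1, -0.3, -1.7]
grip_width: 0.194
grasp_force: 58.7
```

```bash
python3 g.py .651 -.0045 .019 11;  python3 - <<'E'
from workcell import ctrl
import cv2,numpy as np
t=ctrl.grab_frame("top");s=ctrl.grab_frame("side")
c=lambda i,x,y,w,h:cv2.resize(i[y:y+h,x:x+w],None,fx=4,fy=4,interpolation=cv2.INTER_CUBIC)
cv2.imwrite("pics/d6.png",np.hstack([c(t,280,135,100,110),c(s,225,190,100,110)]))
E
```

```text
t 17.7 pos [ 0.6507 -0.0039  0.0557] yaw 11.07 turn 0.0011 d [0.0002 0.0007 0.0367] F [-0.1 -0.3 -1.7] grip 0.194 58.7 tilt [-1.1e-03 -1.0e-04 -1.0e+00]
```

View pics/d6.png

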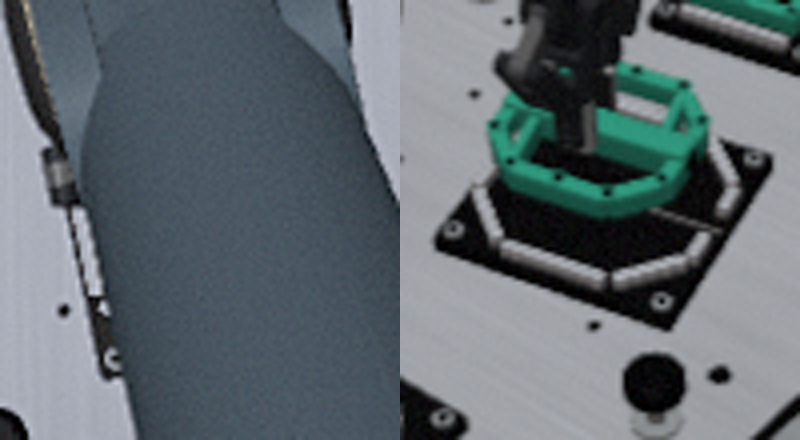

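Run:
```python
from h import *
f=lambda l,z:plane(C(np.array(l)-[400,0],225,190,4),z,"side")
b=f([(558,177),(637,70)],.0648);n=f([(453,229),(754,158)],.012)
print(b.mean(0),n.mean(0),b[1]-b[0])
q=f([(510,161),(607,191)],.0648);print(q,np.degrees(np.arctan2(*(q[0]-q[1])[::-1])))
```

```text
[ 0.64295262 -0.00878753] [ 0.64147623 -0.00940077] [ 0.01702653 -0.08865437]
[[0.66200911 0.04080109]
 [0.60775633 0.02893539]] 12.336974817425594
```

Side: the held octagon's mid holes at crop (558,177) and (637,70) put its centre within 1.6 mm of the nest's, level and aligned. The arm blocks the top view. Lowering.

Request:
jog_arm(plan={"jaw":[0, 0, 0, 0, 0, 0, 0, 0], "tx":[-0.02, 0, 0, 0, 0, 0, 0, 0], "ty":[0.01, 0, 0, 0, 0, 0, 0, 0], "tz":[0.24, 0.24, 0.14, 0.06, 0.04, 0.02, 0.02, 0], "twist":[0, 0, 0, 0, 0, 0, 0, 0]})

```text
t: 18.6
eef_pos: [0.6501, -0.0046, 0.019]
orientation: [[0.981, 0.193, -0.0], [0.193, -0.981, -0.0], [-0.0, 0.0, -1.0]]
ft_force: [-4.4, 0.3, 5.0]
grip_width: 0.191
grasp_force: 59.6
```

```bash
python3 g.py .651 -.0045 .0189 11
```

```text
t 18.6 pos [ 0.6501 -0.0046  0.019 ] yaw 11.1 turn 0.0017 d [0.0009 0.0001 0.0001] F [-4.4  0.3  5. ] grip 0.191 59.6 tilt [-3.e-04 -4.e-04 -1.e+00]
```

Seated. I'll release, lift, swing the arm aside and look.

The manual's scale: shifts go in shares of 50 mm. Converting my numbers, -0.04 m is -0.8, -0.02 m is -0.4.

Request:
jog_arm(plan={"jaw":[0.36, 0.36, 0.36, 0.36, 0.36, 0.36, 0.36, 0.36], "tx":[0, 0, 0, 0, 0, 0, 0, 0], "ty":[0, 0, 0, 0, 0, 0, 0, 0], "tz":[0, 0, 0, -0.2, -0.4, -0.8, -0.8, -0.8], "twist":[0, 0, 0, 0, 0, 0, 0, 0]})

```text
t: 19.4
eef_pos: [0.6502, -0.0045, 0.1702]
orientation: [[0.981, 0.193, 0.001], [0.193, -0.981, 0.0], [0.001, 0.0, -1.0]]
ft_force: [0.3, -0.6, -0.8]
grip_width: 0.363
grasp_force: 0.0
```

Request:
jog_arm(plan={"jaw":[0.36, 0.36, 0.36, 0.36, 0.36, 0.36, 0.36, 0.36], "tx":[-0.4, -0.4, -0.4, -0.4, 0, 0, 0, 0], "ty":[0.8, 0.8, 0.8, 0.8, 0.9, 0.9, 0.9, 0.9], "tz":[0, 0, 0, 0, 0, 0, 0, 0], "twist":[0, 0, 0, 0, 0, 0, 0, 0]})

```text
t: 20.2
eef_pos: [0.6375, -0.3554, 0.169]
orientation: [[0.981, 0.193, 0.001], [0.193, -0.981, -0.0], [0.001, 0.001, -1.0]]
ft_force: [1.3, 0.3, -0.0]
grip_width: 0.36
grasp_force: 0.0
```

Request:
jog_arm(plan={"jaw":[0.36, 0.36, 0.36, 0.36], "tx":[0, 0, 0, 0], "ty":[0.6, 0, 0, 0], "tz":[0, 0, 0, 0], "twist":[0, 0, 0, 0]})

```text
t: 20.6
eef_pos: [0.6435, -0.3811, 0.1684]
orientation: [[0.981, 0.195, 0.001], [0.195, -0.981, 0.001], [0.001, -0.001, -1.0]]
ft_force: [0.0, 0.1, -0.1]
grip_width: 0.357
grasp_force: 0.0
```

Run:
```python
from workcell import ctrl
import cv2
cv2.imwrite("pics/e.png",cv2.resize(ctrl.grab_frame("top")[120:345,100:560],None,fx=1.7,fy=1.7,interpolation=cv2.INTER_CUBIC))
```

```text
(no output)
```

View pics/e.png

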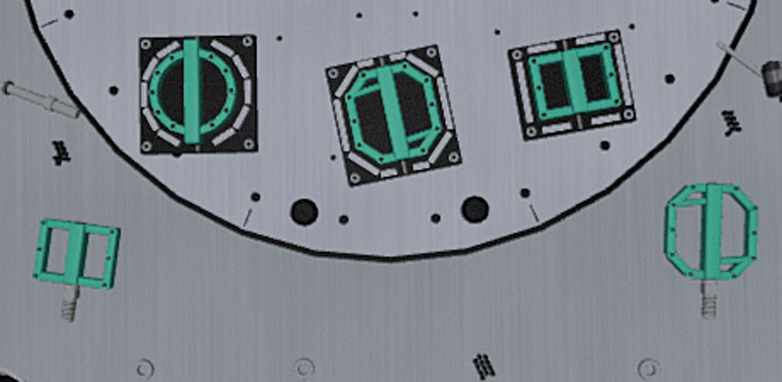

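All three bodies lie in their nests inside the strips: round at (192,95), octagon at (398,115) and oblong at (573,83). Each spine covers its scribed line, and the finished pedals have not moved.

```bash
python3 -c "
from workcell import ctrl
print(ctrl.finish_job())"
```

```text
the job is handed in; nothing more can be done
None
```

The three bare pedal bodies lie flat in their matching nests with their spines along the scribed lines (the round about 1–2 mm to one side of its line), the two finished pedals were left untouched, and the job is handed in at about 21 s on the robot's clock.

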